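Sweep used test discs into the collecting bay

TASK

Hardness testing is finished: sweep the three loose round steel discs along the worktop with your fingertips, through the open side of the low aluminium collecting bay, until all three lie flat and completely inside on its green floor. Slide them steadily, never picking one up or flicking it, and leave the check weight, the steel test block, the marker and everything else where they are.

Things in the scene. Friction and masses are not known exactly. Their poses are not given: they have to be found in the camera images.
- bay: low three-sided aluminium fence fixed to the worktop round a green floor level with it (no sill). Origin: centre of the green floor; x across the bay, +y out through the open side, z up. Floor 160 mm in x, 110 mm in y: inner wall faces at x = -80 and 80 mm, rear wall face at y = -55 mm, open side at y = 55 mm. Walls 8 mm thick, 20 mm high; screw feet outside reach |x| = 109 mm
- bay_mouth (a point): middle of the bay's open side, at worktop height, on the front edge of the green floor; axes as the bay's. In front of it the two side walls splay outward at 45 degrees like a funnel, to 25 mm before the edge and 109 mm to either side (outer tips)
- disc_0: thick round steel disc, 38 mm diameter, 14 mm high, about 120 g, with four small dark indents on top; origin at the centre of its underside, z up; it lies flat and slides freely on the worktop
- disc_1: thin round steel disc, 33 mm diameter, 9 mm high, about 60 g, with four small dark indents on top; origin at the centre of its underside, z up; it lies flat and slides freely on the worktop
- disc_2: polished round steel disc, 33 mm diameter, 10 mm high, about 67 g, with four small dark indents on top; origin at the centre of its underside, z up; it lies flat and slides freely on the worktop
- weight_0: bystander, loose: steel check weight with a knob on top, 25 mm diameter, 32 mm high, 100 g, stands near the discs; origin at the centre of its underside. (Two smaller weights of this kind stand far to the right)
- test_block_1: bystander, loose: rectangular steel hardness block, 45 x 60 x 15 mm (x, y, z), 320 g; origin at the centre of its underside
- marker: bystander, loose: black felt marker lying down, 17 x 132 x 18 mm, its length along its own y axis; origin at the centre of its underside
- tester_corner (a point): near right corner, at worktop height, of the fixed cream column tester that stands about 0.7 m tall on the left: keep the arm off the space farther and to the left of this point (greater x and y); its small foot with a handwheel reaches 50 mm nearer, 170 mm and more to the left
Things that resemble listed ones, but are neither listed nor needed, are in the scene too. Leave any blue look-alike of the disc_2 alone.

How it is judged:
At the end, for the whole second after the job is handed in: All three discs lie at rest flat on the worktop inside the bay: each disc's centre is between the side walls, in front of the rear wall and at most 38 mm toward the open side from the bay's centre (so the disc is completely inside, to about 2 mm) (x of disc_0 in the frame of bay between -0.075 and 0.075 m and y of disc_0 in the frame of bay between -0.055 and 0.038 m and height (world z) of each of disc_0, disc_1, disc_2 below 0.006 m and angle between each of disc_0, disc_1, disc_2's own z axis and vertical below 0.15 rad and linear speed of each of disc_0, disc_1, disc_2 below 0.02 m/s and x of disc_1 in the frame of bay between -0.075 and 0.075 m and y of disc_1 in the frame of bay between -0.055 and 0.038 m and x of disc_2 in the frame of bay between -0.075 and 0.075 m and y of disc_2 in the frame of bay between -0.055 and 0.038 m); the robot touches nothing.
It fails at once if a steel disc is lifted off the worktop, tipped up or climbs the wall of the bay (height (world z) of any of disc_0, disc_1, disc_2 above 0.012 m or angle between any of disc_0, disc_1, disc_2's own z axis and vertical above 0.5 rad).
It fails at once if a steel disc is flicked or shot along (faster than 0.6 m/s) (linear speed of any of disc_0, disc_1, disc_2 above 0.6 m/s).
It fails at once if the check weight, the test block or the marker is moved more than 15 mm or tipped (distance of any of weight_0, test_block_1, marker from where it was at the start of the episode above 0.015 m or angle between weight_0's own z axis and vertical above 0.5 rad).
It also fails if it takes over 64 s, if anything falls off the work surface, if the arm or the gripper's body presses on something with over 40 N, if the wrist force passes 120 N, or if a joint passes its speed limit or range.

ROBOT

A 6-joint arm with a two-finger parallel gripper is mounted at the origin on a cart in front of the work surface, level with it; the furniture and walls round the work are solid. World frame = base frame: x ahead of the robot, y to its left, z up, the work surface at z = 0. Lengths are in m, angles in rad, forces in N, time in s.
With the tool pointing down it reaches from about 0.25 to 0.725 m from the base axis. Payload 4 kg.
Tool frame: the origin (TCP) lies between the finger pads; the fingertips stand 11 mm ahead of it and the grasp point (between the pads) lies 8 mm behind it (bot.tip_extent is the distance from the TCP to the fingertips, in m); z points along the fingers, y is the line along which they close (so a half turn about z gives the same grasp; the last joint's range is limited). The gripper opens to 85 mm and grips with 20 to 120 N. Pads are 22 mm wide; open, the fingers measure 114 mm over their backs; the gripper's body (76 mm by 85 mm) begins 54 mm behind the grasp point. The pads swing forward as they close: fully open they stand 13 mm farther back than shut.
Start: joints at [1.2, 0.241, 0.005, 1.335, 0, 1.571], TCP at [0.181, 0.466, 0.242] pointing down, gripper open.
Joint ranges: [-2.72, 2.72], [-1.05, 1.87], [-1.09, 1.28], [-1.99, 2.15], [-1.42, 1.44], [-3.14, 3.14]. Speed limits (rad/s): [2.79, 2.79, 3.14, 3.14, 3.14, 3.14].

INTERFACE

Orientations are given as a unit quaternion [x, y, z, w].
In Python, from workcell import bot gives the robot as it stands. The module is installed in compiled form; this text tells all that it offers.
- The arm moves only by the tool drive_tool, never from a script. Its argument "rows" is a list of rows, each an object of numbers: "dx", "dy", "dz": the shift along the tool's x, y, z in units of 50 mm (1.0 is 50 mm); "wx", "wy", "wz": the turn, a rotation vector about the tool's x, y, z in units of 5 degrees (1.0 is 5 degrees); "hand": the finger opening in mm, from 0 to 85.4. A call has 1 to 20 rows; each row is the pose to reach, as a shift and turn from the pose commanded when the call began, along the tool's axes at that moment; what a row does not reach only later rows make up. A row lasts 1/10 s, in which the tool goes at most 50 mm and 8.59 degrees, less where a joint would pass 70% of its speed; a pose out of reach is approached as far as the arm can. A call with a gripper value outside its range is refused whole. The fingers move at their own pace and stop on an object; the grip force is fixed at half the most. Time passes only in rows, so rows that repeat a pose let the fingers close. It gives the time, the measured TCP pose, the force, the opening and the grip force at its end, in the units of the state.
- bot.get_obs(): the state, without advancing time (a new reading comes with each control period).
- bot.camera(name): name is "scene" or "top"; returns the picture (480x640x3 uint8, red, green, blue); there is no depth.
- bot.get_calibration(name): a dict with "vfov" (degrees; the focal length in pixels is half the picture's height over the tangent of half this angle, whatever the lens; pixels are square), "cx", "cy" (the principal point, pixels), "origin" and "rotation" of the camera in the world. Camera axes: x right, y up, looking along -z (the intrinsics and any distortion apply to the point x, -y, -z); pixel columns grow to the right and rows downward; lengths in m; the calibration is good to about 2 mm. A picture is of the moment at which its call begins. get_calibration takes no time and is no camera call.
- bot.job_done(): hands the job in; it is judged then, once.
Trained networks look in the newest picture that a camera, given by its name, has taken for a name from the list of things; names that differ only in an ending like _2 or _b are one class to them, and where a whole thing is asked for, a point or a joint stands for the part that bears it (a point fixed in the world has none). Each returns a list of dicts, best first, with "score" (0 to 1); they miss things now and then, are a little off and sometimes report something else, mostly with a low value. They report only what shows in the picture. A call takes as long as a camera call. They do not tell look-alikes from the thing itself.
- bot.look_for(camera, thing): "extent" ([centre column, centre row, width, height] in pixels, round what is visible of it).
- bot.outline_of(camera, thing): "region" (480x640 bool, what is visible of it) and "extent" ([centre column, centre row, width, height] in pixels, round what is visible of it).
The state is a dict: "clock": time; "joint_pos": joint angles; "joint_vel": joint speeds; "tau": joint torques, N m; "eef_pos": TCP position; "tool_rot": TCP orientation; "ft_force": force on the tool from outside, world axes, zero at the start; "ft_torque": the same for the moment, N m; "grip_width": finger opening in m; "grasp_force": force on a finger pad.
Only numpy, scipy, OpenCV 4.12 (cv2) and the standard library are available. Lean on these libraries where they do the work, as an engineer would, in place of code of your own. Each camera call takes 0.05 s, during which the arm holds its last target. There are 200 camera calls.

## Working session

There is one attempt and no reset: what is moved stays moved. The work goes in short steps, Python scripts to look and compute and a tool call to move; the robot and the scene stay as the last step left them, time stands still between calls to the robot, and variables do not carry over. Pictures are saved under pics/ and viewed, at most 10 in all, crops included, and the job is handed in when it is done.

Besides the shell and the picture viewer there is one more tool, called after ">>>" in YAML: its name, and indented under it one key for each argument. drive_tool: Moves the arm, as the interface text tells. Its arguments: {"type":"object","properties":{"rows":{"type":"array","items":{"type":"object","properties":{"dx":{"type":"number"},"dy":{"type":"number"},"dz":{"type":"number"},"wx":{"type":"number"},"wy":{"type":"number"},"wz":{"type":"number"},"hand":{"type":"number"}}}}},"required":["rows"]}

```bash
mkdir -p pics; cat > h.py <<'E'
import numpy as np, cv2
from workcell import bot
def ray(cam,u,v,z=0.):
    c=bot.get_calibration(cam); f=240/np.tan(np.radians(c['vfov'])/2)
    d=np.array(c['rotation'])@np.array([(u-c['cx'])/f,-(v-c['cy'])/f,-1.])
    o=np.array(c['origin']); return o+d*(z-o[2])/d[2]
def snap(cam,name):
    im=bot.camera(cam); cv2.imwrite(f'pics/{name}.png',im[:,:,::-1]); return im
E
python3 - <<'E'
from h import *
for c in('top','scene'):
    snap(c,c+'0'); print(bot.get_calibration(c))
    for t,h in(('disc_0',.014),('disc_1',.009),('disc_2',.01),('weight_0',.03),('test_block_1',.015),('marker',.018),('bay',.0)):
        for d in bot.look_for(c,t)[:5]:
            e=d['extent'];print(c,t,round(d['score'],2),np.round(e),np.round(ray(c,e[0],e[1],h/2)[:2],3))
print(bot.get_obs())
E
```

```text
{'vfov': 48.41875690772858, 'cx': 324.0843834942967, 'cy': 243.2712812035992, 'origin': array([0.55531744, 0.03541073, 0.91312719]), 'rotation': array([ 0.021451  ,  0.00454791, -0.69680884,  0.71692162])}Traceback (most recent call last):
  File "<stdin>", line 6, in <module>
  File "h.py", line 5, in ray
    d=np.array(c['rotation'])@np.array([(u-c['cx'])/f,-(v-c['cy'])/f,-1.])
      ~~~~~~~~~~~~~~~~~~~~~~~^~~~~~~~~~~~~~~~~~~~~~~~~~~~~~~~~~~~~~~~~~~~~
ValueError: matmul: Input operand 1 has a mismatch in its core dimension 0, with gufunc signature (n?,k),(k,m?)->(n?,m?) (size 3 is different from 4)
```

View pics/top0.png

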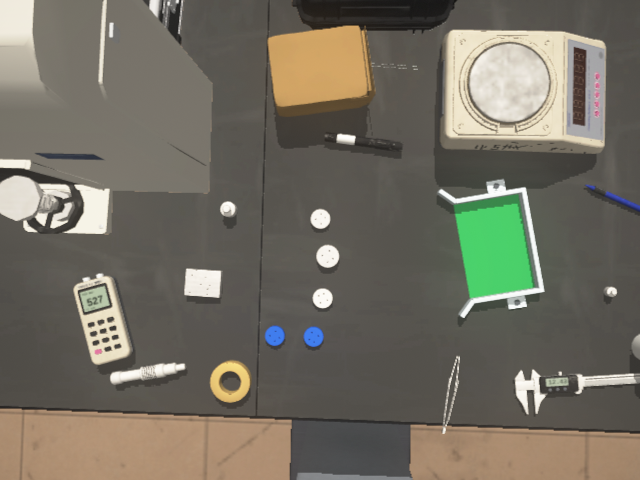

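```bash
sed -i "s/np.array(c\['rotation'\])@np.array(\(.*\)$/R.from_quat(c['rotation']).apply(\1/; 1a from scipy.spatial.transform import Rotation as R" h.py; sed -n 5,7p h.py
python3 - <<'E'
from h import *
for c in('top','scene'):
    snap(c,c+'1'); print(bot.get_calibration(c))
    for t,h in(('disc_0',.014),('disc_1',.009),('weight_0',.03),('test_block_1',.015),('marker',.018),('bay',.0)):
        for d in bot.look_for(c,t)[:6]:
            e=d['extent'];print(c,t,round(d['score'],2),np.round(e),np.round(ray(c,e[0],e[1],h/2)[:2],3))
# green floor
im=bot.camera('top').astype(int); m=((im[...,1]-im[...,0]>60)&(im[...,1]-im[...,2]>40)).astype(np.uint8)
n,l,s,_=cv2.connectedComponentsWithStats(m); k=1+s[1:,4].argmax()
b=cv2.boxPoints(cv2.minAreaRect(np.argwhere(l==k)[:,::-1].astype(np.float32)))
for p in b: print('floor',p,np.round(ray('top',*p),4))
o=bot.get_obs();print(o['eef_pos'],o['tool_rot'],R.from_quat(o['tool_rot']).as_matrix().round(3))
E
```

```text
c=bot.get_calibration(cam); f=240/np.tan(np.radians(c['vfov'])/2)
    d=R.from_quat(c['rotation']).apply([(u-c['cx'])/f,-(v-c['cy'])/f,-1.])
    o=np.array(c['origin']); return o+d*(z-o[2])/d[2]
{'vfov': 48.41875690772858, 'cx': 324.0843834942967, 'cy': 243.2712812035992, 'origin': array([0.55531744, 0.03541073, 0.91312719]), 'rotation': array([ 0.021451  ,  0.00454791, -0.69680884,  0.71692162])}
top disc_0 0.83 [312. 336.  23.  20.] [0.419 0.085]
top disc_0 0.75 [330. 256.  22.  22.] [0.556 0.059]
top disc_0 0.63 [325. 299.  19.  20.] [0.482 0.065]
top disc_0 0.6 [276. 333.  20.  20.] [0.422 0.147]
top disc_0 0.54 [321. 220.  20.  18.] [0.617 0.075]
top disc_1 0.83 [312. 336.  23.  20.] [0.418 0.085]
top disc_1 0.75 [330. 256.  22.  22.] [0.556 0.059]
top disc_1 0.63 [325. 299.  19.  20.] [0.482 0.065]
top disc_1 0.6 [276. 333.  20.  20.] [0.421 0.147]
top disc_1 0.54 [321. 220.  20.  18.] [0.617 0.076]
top weight_0 0.62 [228. 210.  20.  16.] [0.628 0.233]
top test_block_1 0.69 [205. 284.  35.  25.] [0.502 0.271]
top marker 0.91 [365. 143.  77.  17.] [0.749 0.005]
top marker 0.53 [
[... 855 characters left out ...]
397. 281.  19.  18.] [0.418 0.076]
scene disc_1 0.62 [372. 174. 107.  55.] [ 0.58  -0.203]
scene weight_0 0.5 [240. 299.  22.  24.] [0.625 0.236]
scene test_block_1 0.87 [297. 345.  46.  42.] [0.503 0.268]
scene marker 0.95 [254. 205.  46.  36.] [0.748 0.012]
scene bay 0.73 [375. 174. 111.  56.] [ 0.579 -0.212]
floor [452.95306 205.06714] [ 0.6478 -0.148   0.    ]
floor [517.6443  193.65103] [ 0.6699 -0.2562  0.    ]
floor [534.11414 286.9799 ] [ 0.513  -0.2868  0.    ]
floor [469.4229 298.396 ] [ 0.4904 -0.1792  0.    ]
[0.18118474 0.46602427 0.24234692] [ 1.84340542e-01  9.82862433e-01  3.80422055e-05 -3.52675475e-06] [[-0.932  0.362  0.   ]
 [ 0.362  0.932  0.   ]
 [ 0.     0.    -1.   ]]
```

View pics/scene1.png

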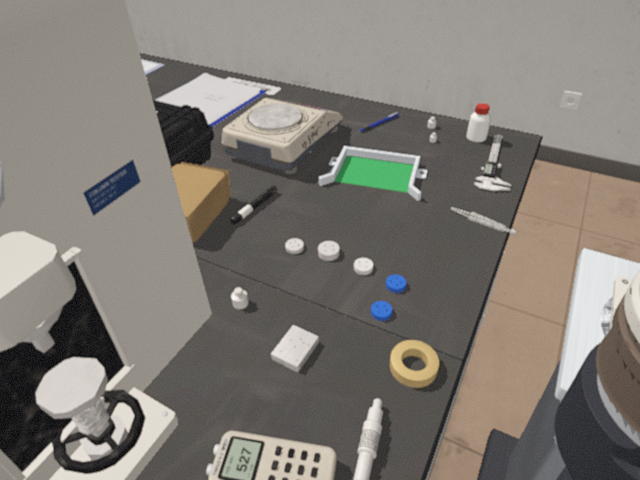

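The top view shows the white discs at pixels (320,219), (328,256) and (323,298). The blue look-alikes are at (275,336) and (313,337), the weight is at (228,209), and the bay opens to the left at about (455,250). The scene view agrees. I'll start with the thick middle disc, cradled between slightly opened fingers.

>>> drive_tool:
  rows:
    - {"dx": -9.48,"dy": -4.11,"dz": 2.84,"wz": 11.75,"hand": 18}
    - {"dx": -9.48,"dy": -4.11,"dz": 2.84,"wz": 11.75,"hand": 18}
    - {"dx": -9.48,"dy": -4.11,"dz": 2.84,"wz": 11.75,"hand": 18}
    - {"dx": -9.48,"dy": -4.11,"dz": 2.84,"wz": 11.75,"hand": 18}
    - {"dx": -9.48,"dy": -4.11,"dz": 2.84,"wz": 11.75,"hand": 18}
    - {"dx": -9.48,"dy": -4.11,"dz": 2.84,"wz": 11.75,"hand": 18}
    - {"dx": -9.48,"dy": -4.11,"dz": 2.84,"wz": 11.75,"hand": 18}
    - {"dx": -9.48,"dy": -4.11,"dz": 2.84,"wz": 11.75,"hand": 18}
    - {"dx": -9.48,"dy": -4.11,"dz": 2.84,"wz": 11.75,"hand": 18}
    - {"dx": -9.48,"dy": -4.11,"dz": 2.84,"wz": 11.75,"hand": 18}
    - {"dx": -9.48,"dy": -4.11,"dz": 2.84,"wz": 11.75,"hand": 18}
    - {"dx": -9.48,"dy": -4.11,"dz": 2.84,"wz": 11.75,"hand": 18}
    - {"dx": -9.48,"dy": -4.11,"dz": 2.84,"wz": 11.75,"hand": 18}
    - {"dx": -9.48,"dy": -4.11,"dz": 2.84,"wz": 11.75,"hand": 18}
    - {"dx": -9.48,"dy": -4.11,"dz": 2.84,"wz": 11.75,"hand": 18}

```text
invalid input at $.rows[0]: expected keys dx, dy, dz, wx, wy, wz, hand
```

>>> drive_tool:
  rows:
    - {"dx": -9.48,"dy": -4.11,"dz": 2.84,"wx": 0,"wy": 0,"wz": 11.75,"hand": 18}
    - {"dx": -9.48,"dy": -4.11,"dz": 2.84,"wx": 0,"wy": 0,"wz": 11.75,"hand": 18}
    - {"dx": -9.48,"dy": -4.11,"dz": 2.84,"wx": 0,"wy": 0,"wz": 11.75,"hand": 18}
    - {"dx": -9.48,"dy": -4.11,"dz": 2.84,"wx": 0,"wy": 0,"wz": 11.75,"hand": 18}
    - {"dx": -9.48,"dy": -4.11,"dz": 2.84,"wx": 0,"wy": 0,"wz": 11.75,"hand": 18}
    - {"dx": -9.48,"dy": -4.11,"dz": 2.84,"wx": 0,"wy": 0,"wz": 11.75,"hand": 18}
    - {"dx": -9.48,"dy": -4.11,"dz": 2.84,"wx": 0,"wy": 0,"wz": 11.75,"hand": 18}
    - {"dx": -9.48,"dy": -4.11,"dz": 2.84,"wx": 0,"wy": 0,"wz": 11.75,"hand": 18}
    - {"dx": -9.48,"dy": -4.11,"dz": 2.84,"wx": 0,"wy": 0,"wz": 11.75,"hand": 18}
    - {"dx": -9.48,"dy": -4.11,"dz": 2.84,"wx": 0,"wy": 0,"wz": 11.75,"hand": 18}
    - {"dx": -9.48,"dy": -4.11,"dz": 2.84,"wx": 0,"wy": 0,"wz": 11.75,"hand": 18}
    - {"dx": -9.48,"dy": -4.11,"dz": 2.84,"wx": 0,"wy": 0,"wz": 11.75,"hand": 18}
    - {"dx": -9.48,"dy": -4.11,"dz": 2.84,"wx": 0,"wy": 0,"wz": 11.75,"hand": 18}
    - {"dx": -9.48,"dy": -4.11,"dz": 2.84,"wx": 0,"wy": 0,"wz": 11.75,"hand": 18}
    - {"dx": -9.48,"dy": -4.11,"dz": 2.84,"wx": 0,"wy": 0,"wz": 11.75,"hand": 18}

```text
clock: 2.35
eef_pos: [0.5479, 0.1039, 0.1009]
tool_rot: [0.642, 0.767, 0.0, 0.0]
ft_force: [0.1, 0.2, 0.2]
grip_width: 0.0179
grasp_force: 0.0
```

>>> drive_tool:
  rows:
    - {"dx": 0,"dy": 0,"dz": 0.7,"wx": 0,"wy": 0,"wz": 0,"hand": 18}
    - {"dx": 0,"dy": 0,"dz": 1.3,"wx": 0,"wy": 0,"wz": 0,"hand": 18}
    - {"dx": 0,"dy": 0,"dz": 1.6,"wx": 0,"wy": 0,"wz": 0,"hand": 18}
    - {"dx": 0,"dy": 0,"dz": 1.7,"wx": 0,"wy": 0,"wz": 0,"hand": 18}
    - {"dx": 0,"dy": 0,"dz": 1.7,"wx": 0,"wy": 0,"wz": 0,"hand": 18}

```text
clock: 2.85
eef_pos: [0.5479, 0.1035, 0.0152]
tool_rot: [0.642, 0.767, -0.0, -0.0]
ft_force: [-0.4, -0.3, -0.2]
grip_width: 0.018
grasp_force: 0.0
```

```bash
python3 - <<'E'
from h import *
im=snap('top','a'); cv2.imwrite('pics/a_c.png',cv2.resize(im[160:360,200:460,::-1],None,fx=3,fy=3))
o=bot.get_obs();print(o['eef_pos'],o['ft_force'])
E
```

```text
[0.54875557 0.10348172 0.01610654] [-0.26871293 -0.2362032   0.24304386]
```

View pics/a_c.png

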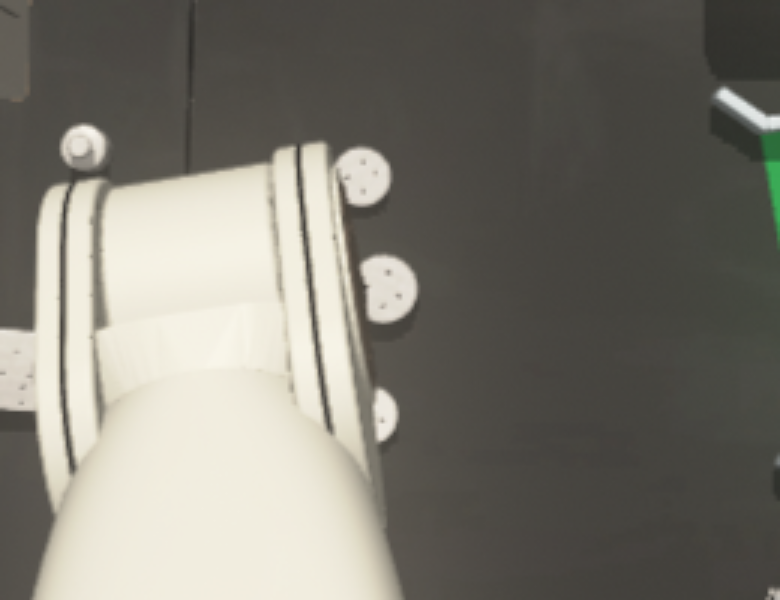

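The disc sits straight ahead of the fingers, undisturbed, with the weight clear of the gripper. Pushing now.

>>> drive_tool:
  rows:
    - {"dx": -0.15,"dy": 0,"dz": 0,"wx": 0,"wy": 0,"wz": 0,"hand": 18}
    - {"dx": -0.3,"dy": 0,"dz": 0,"wx": 0,"wy": 0,"wz": 0,"hand": 18}
    - {"dx": -0.45,"dy": -0.01,"dz": 0,"wx": 0,"wy": 0,"wz": 0,"hand": 18}
    - {"dx": -0.65,"dy": -0.02,"dz": 0,"wx": 0,"wy": 0,"wz": 0,"hand": 18}
    - {"dx": -0.9,"dy": -0.04,"dz": 0,"wx": 0,"wy": 0,"wz": 0,"hand": 18}
    - {"dx": -1.2,"dy": -0.06,"dz": 0,"wx": 0,"wy": 0,"wz": 0,"hand": 18}
    - {"dx": -1.5,"dy": -0.08,"dz": 0,"wx": 0,"wy": 0,"wz": 0,"hand": 18}
    - {"dx": -1.8,"dy": -0.11,"dz": 0,"wx": 0,"wy": 0,"wz": 0,"hand": 18}
    - {"dx": -2.1,"dy": -0.14,"dz": 0,"wx": 0,"wy": 0,"wz": 0,"hand": 18}
    - {"dx": -2.4,"dy": -0.17,"dz": 0,"wx": 0,"wy": 0,"wz": 0,"hand": 18}
    - {"dx": -2.7,"dy": -0.2,"dz": 0,"wx": 0,"wy": 0,"wz": 0,"hand": 18}
    - {"dx": -3.0,"dy": -0.23,"dz": 0,"wx": 0,"wy": 0,"wz": 0,"hand": 18}
    - {"dx": -3.3,"dy": -0.26,"dz": 0,"wx": 0,"wy": 0,"wz": 0,"hand": 18}
    - {"dx": -3.6,"dy": -0.29,"dz": 0,"wx": 0,"wy": 0,"wz": 0,"hand": 18}
    - {"dx": -3.9,"dy": -0.32,"dz": 0,"wx": 0,"wy": 0,"wz": 0,"hand": 18}
    - {"dx": -4.15,"dy": -0.35,"dz": 0,"wx": 0,"wy": 0,"wz": 0,"hand": 18}
    - {"dx": -4.35,"dy": -0.37,"dz": 0,"wx": 0,"wy": 0,"wz": 0,"hand": 18}
    - {"dx": -4.5,"dy": -0.38,"dz": 0,"wx": 0,"wy": 0,"wz": 0,"hand": 18}

```text
clock: 4.7
eef_pos: [0.5687, -0.1232, 0.0151]
tool_rot: [0.643, 0.766, -0.0, -0.0]
ft_force: [0.2, 3.3, 3.9]
grip_width: 0.0179
grasp_force: 2.0
```

```bash
python3 - <<'E'
from h import *
im=snap('top','b'); im2=snap('scene','b2')
cv2.imwrite('pics/b_c.png',np.hstack([cv2.resize(im[160:360,280:560,::-1],(560,400)),cv2.resize(im2[140:340,260:380,::-1],(240,400))]))
E
```

```text
(no output)
```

View pics/b_c.png

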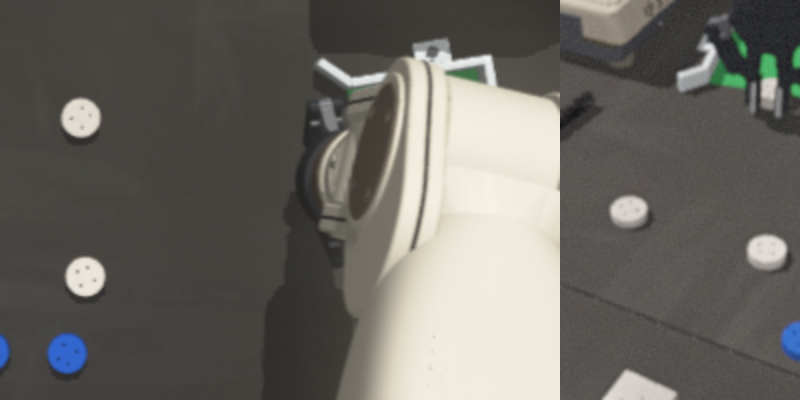

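The disc is held between the fingertips just inside the mouth, and the other two are untouched. I'll push the rest of the way, then back off and rise.

>>> drive_tool:
  rows:
    - {"dx": -0.15,"dy": -0.01,"dz": 0,"wx": 0,"wy": 0,"wz": 0,"hand": 18}
    - {"dx": -0.35,"dy": -0.02,"dz": 0,"wx": 0,"wy": 0,"wz": 0,"hand": 18}
    - {"dx": -0.6,"dy": -0.03,"dz": 0,"wx": 0,"wy": 0,"wz": 0,"hand": 18}
    - {"dx": -0.85,"dy": -0.04,"dz": 0,"wx": 0,"wy": 0,"wz": 0,"hand": 18}
    - {"dx": -1.1,"dy": -0.05,"dz": 0,"wx": 0,"wy": 0,"wz": 0,"hand": 18}
    - {"dx": -1.35,"dy": -0.06,"dz": 0,"wx": 0,"wy": 0,"wz": 0,"hand": 18}
    - {"dx": -1.5,"dy": -0.07,"dz": 0,"wx": 0,"wy": 0,"wz": 0,"hand": 18}
    - {"dx": -1.65,"dy": -0.08,"dz": 0,"wx": 0,"wy": 0,"wz": 0,"hand": 18}
    - {"dx": -1.75,"dy": -0.08,"dz": 0,"wx": 0,"wy": 0,"wz": 0,"hand": 18}
    - {"dx": -1.8,"dy": -0.08,"dz": 0,"wx": 0,"wy": 0,"wz": 0,"hand": 18}
    - {"dx": -1.8,"dy": -0.08,"dz": 0,"wx": 0,"wy": 0,"wz": 0,"hand": 18}
    - {"dx": -1.6,"dy": -0.08,"dz": 0,"wx": 0,"wy": 0,"wz": 0,"hand": 18}
    - {"dx": -1.2,"dy": -0.08,"dz": 0,"wx": 0,"wy": 0,"wz": 0,"hand": 18}
    - {"dx": -0.9,"dy": -0.08,"dz": -0.6,"wx": 0,"wy": 0,"wz": 0,"hand": 18}
    - {"dx": -0.6,"dy": -0.08,"dz": -1.3,"wx": 0,"wy": 0,"wz": 0,"hand": 18}
    - {"dx": 0.2,"dy": 0,"dz": -1.7,"wx": 0,"wy": 0,"wz": 0,"hand": 18}

```text
clock: 6.4
eef_pos: [0.568, -0.112, 0.1029]
tool_rot: [0.644, 0.765, 0.001, 0.002]
ft_force: [1.3, 1.3, 0.9]
grip_width: 0.0178
grasp_force: 0.0
```

>>> drive_tool:
  rows:
    - {"dx": 0.8,"dy": 0.3,"dz": 0,"wx": 0,"wy": 0,"wz": 0,"hand": 18}
    - {"dx": 1.7,"dy": 0.7,"dz": 0,"wx": 0,"wy": 0,"wz": 0,"hand": 18}
    - {"dx": 2.6,"dy": 1.0,"dz": 0,"wx": 0,"wy": 0,"wz": 0,"hand": 18}
    - {"dx": 3.5,"dy": 1.3,"dz": 0,"wx": 0,"wy": 0,"wz": 0,"hand": 18}
    - {"dx": 4.1,"dy": 1.55,"dz": 0,"wx": 0,"wy": 0,"wz": 0,"hand": 18}
    - {"dx": 4.35,"dy": 1.62,"dz": 0,"wx": 0,"wy": 0,"wz": 0,"hand": 18}
    - {"dx": 4.35,"dy": 1.62,"dz": 0,"wx": 0,"wy": 0,"wz": 0,"hand": 18}
    - {"dx": 4.35,"dy": 1.62,"dz": 0.2,"wx": 0,"wy": 0,"wz": 0,"hand": 18}

```text
clock: 7.2
eef_pos: [0.6094, 0.1161, 0.0914]
tool_rot: [0.643, 0.766, 0.001, 0.001]
ft_force: [-0.3, -0.3, -0.2]
grip_width: 0.018
grasp_force: 0.0
```

```bash
python3 - <<'E'
from h import *
im=snap('top','c'); im2=snap('scene','c2')
for c in('top','scene'):
  for d in bot.look_for(c,'disc_1')[:7]:
    e=d['extent'];print(c,round(d['score'],2),np.round(e),np.round(ray(c,e[0],e[1],.005)[:2],3))
cv2.imwrite('pics/c_c.png',np.hstack([cv2.resize(im[160:360,280:560,::-1],(560,400)),cv2.resize(im2[140:340,260:380,::-1],(240,400))]))
E
```

```text
top 0.85 [508. 244.  25.  23.] [ 0.583 -0.241]
top 0.76 [322. 221.  23.  21.] [0.615 0.073]
top 0.56 [326. 299.  17.  20.] [0.482 0.063]
scene 0.83 [396. 282.  22.  15.] [0.42 0.08]
scene 0.72 [294. 248.  20.  15.] [0.615 0.083]
scene 0.71 [380. 166.  17.  17.] [ 0.578 -0.239]
scene 0.68 [364. 266.  20.  20.] [0.482 0.07 ]
scene 0.61 [380. 310.  21.  17.] [0.419 0.149]
```

View pics/c_c.png

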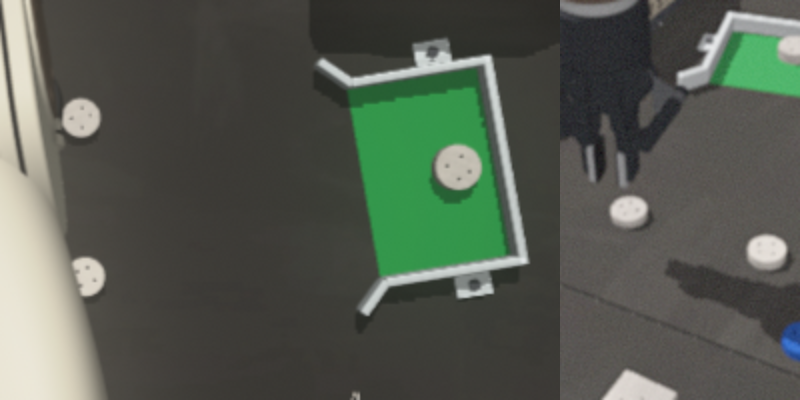

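Disc 0 lies in the bay at (0.583, -0.241), well seated. The far disc at pixel (320,219) is straight ahead of the fingers, so it goes next.

>>> drive_tool:
  rows:
    - {"dx": 0,"dy": 0,"dz": 0.6,"wx": 0,"wy": 0,"wz": 0,"hand": 18}
    - {"dx": 0,"dy": 0,"dz": 1.2,"wx": 0,"wy": 0,"wz": 0,"hand": 18}
    - {"dx": 0,"dy": 0,"dz": 1.5,"wx": 0,"wy": 0,"wz": 0,"hand": 18}
    - {"dx": 0,"dy": 0,"dz": 1.5,"wx": 0,"wy": 0,"wz": 0,"hand": 18}
    - {"dx": -0.15,"dy": 0,"dz": 1.5,"wx": 0,"wy": 0,"wz": 0,"hand": 18}
    - {"dx": -0.3,"dy": 0,"dz": 1.5,"wx": 0,"wy": 0,"wz": 0,"hand": 18}
    - {"dx": -0.45,"dy": -0.02,"dz": 1.5,"wx": 0,"wy": 0,"wz": 0,"hand": 18}
    - {"dx": -0.65,"dy": -0.05,"dz": 1.5,"wx": 0,"wy": 0,"wz": 0,"hand": 18}
    - {"dx": -0.9,"dy": -0.1,"dz": 1.5,"wx": 0,"wy": 0,"wz": 0,"hand": 18}
    - {"dx": -1.2,"dy": -0.15,"dz": 1.5,"wx": 0,"wy": 0,"wz": 0,"hand": 18}
    - {"dx": -1.5,"dy": -0.2,"dz": 1.5,"wx": 0,"wy": 0,"wz": 0,"hand": 18}
    - {"dx": -1.8,"dy": -0.26,"dz": 1.5,"wx": 0,"wy": 0,"wz": 0,"hand": 18}
    - {"dx": -2.1,"dy": -0.32,"dz": 1.5,"wx": 0,"wy": 0,"wz": 0,"hand": 18}
    - {"dx": -2.4,"dy": -0.38,"dz": 1.5,"wx": 0,"wy": 0,"wz": 0,"hand": 18}
    - {"dx": -2.7,"dy": -0.44,"dz": 1.5,"wx": 0,"wy": 0,"wz": 0,"hand": 18}
    - {"dx": -3.0,"dy": -0.5,"dz": 1.5,"wx": 0,"wy": 0,"wz": 0,"hand": 18}
    - {"dx": -3.3,"dy": -0.56,"dz": 1.5,"wx": 0,"wy": 0,"wz": 0,"hand": 18}
    - {"dx": -3.55,"dy": -0.61,"dz": 1.5,"wx": 0,"wy": 0,"wz": 0,"hand": 18}
    - {"dx": -3.75,"dy": -0.65,"dz": 1.5,"wx": 0,"wy": 0,"wz": 0,"hand": 18}
    - {"dx": -3.9,"dy": -0.68,"dz": 1.5,"wx": 0,"wy": 0,"wz": 0,"hand": 18}

```text
clock: 9.4
eef_pos: [0.6094, -0.083, 0.0152]
tool_rot: [0.643, 0.766, -0.0, -0.0]
ft_force: [-0.2, 1.2, 1.2]
grip_width: 0.0176
grasp_force: 0.6
```

```bash
python3 - <<'E'
from h import *
im=snap('top','d'); im2=snap('scene','d2')
cv2.imwrite('pics/d_c.png',np.hstack([cv2.resize(im[160:360,280:560,::-1],(560,400)),cv2.resize(im2[140:340,260:380,::-1],(240,400))]))
E
```

```text
(no output)
```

View pics/d_c.png

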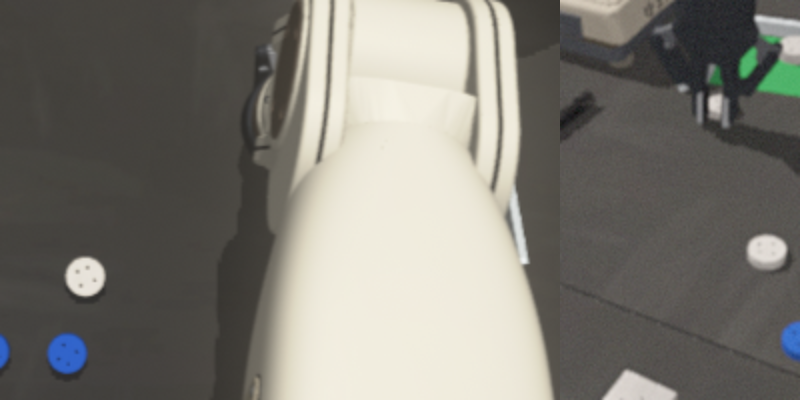

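The disc is held between the fingers. I'll finish this sweep, back off and rise.

>>> drive_tool:
  rows:
    - {"dx": -0.15,"dy": -0.02,"dz": 0,"wx": 0,"wy": 0,"wz": 0,"hand": 18}
    - {"dx": -0.35,"dy": -0.05,"dz": 0,"wx": 0,"wy": 0,"wz": 0,"hand": 18}
    - {"dx": -0.6,"dy": -0.08,"dz": 0,"wx": 0,"wy": 0,"wz": 0,"hand": 18}
    - {"dx": -0.85,"dy": -0.11,"dz": 0,"wx": 0,"wy": 0,"wz": 0,"hand": 18}
    - {"dx": -1.1,"dy": -0.14,"dz": 0,"wx": 0,"wy": 0,"wz": 0,"hand": 18}
    - {"dx": -1.35,"dy": -0.17,"dz": 0,"wx": 0,"wy": 0,"wz": 0,"hand": 18}
    - {"dx": -1.6,"dy": -0.2,"dz": 0,"wx": 0,"wy": 0,"wz": 0,"hand": 18}
    - {"dx": -1.8,"dy": -0.22,"dz": 0,"wx": 0,"wy": 0,"wz": 0,"hand": 18}
    - {"dx": -1.92,"dy": -0.24,"dz": 0,"wx": 0,"wy": 0,"wz": 0,"hand": 18}
    - {"dx": -2.0,"dy": -0.24,"dz": 0,"wx": 0,"wy": 0,"wz": 0,"hand": 18}
    - {"dx": -2.0,"dy": -0.24,"dz": 0,"wx": 0,"wy": 0,"wz": 0,"hand": 18}
    - {"dx": -1.8,"dy": -0.24,"dz": 0,"wx": 0,"wy": 0,"wz": 0,"hand": 18}
    - {"dx": -1.4,"dy": -0.24,"dz": 0,"wx": 0,"wy": 0,"wz": 0,"hand": 18}
    - {"dx": -1.1,"dy": -0.24,"dz": -0.6,"wx": 0,"wy": 0,"wz": 0,"hand": 18}
    - {"dx": -0.8,"dy": -0.24,"dz": -1.3,"wx": 0,"wy": 0,"wz": 0,"hand": 18}
    - {"dx": 0,"dy": -0.24,"dz": -1.7,"wx": 0,"wy": 0,"wz": 0,"hand": 18}

```text
clock: 11.1
eef_pos: [0.5989, -0.0835, 0.103]
tool_rot: [0.643, 0.766, 0.001, 0.002]
ft_force: [1.2, 0.3, -0.2]
grip_width: 0.0177
grasp_force: 0.0
```

>>> drive_tool:
  rows:
    - {"dx": 0.8,"dy": -0.3,"dz": 0,"wx": 0,"wy": 0,"wz": 0,"hand": 18}
    - {"dx": 1.6,"dy": -0.7,"dz": 0,"wx": 0,"wy": 0,"wz": 0,"hand": 18}
    - {"dx": 2.5,"dy": -1.1,"dz": 0,"wx": 0,"wy": 0,"wz": 0,"hand": 18}
    - {"dx": 3.3,"dy": -1.45,"dz": 0,"wx": 0,"wy": 0,"wz": 0,"hand": 18}
    - {"dx": 3.9,"dy": -1.7,"dz": 0,"wx": 0,"wy": 0,"wz": 0,"hand": 18}
    - {"dx": 4.15,"dy": -1.79,"dz": 0,"wx": 0,"wy": 0,"wz": 0,"hand": 18}
    - {"dx": 4.15,"dy": -1.79,"dz": 0,"wx": 0,"wy": 0,"wz": 0,"hand": 18}
    - {"dx": 4.15,"dy": -1.79,"dz": 0.2,"wx": 0,"wy": 0,"wz": 0,"hand": 18}

```text
clock: 11.9
eef_pos: [0.4752, 0.1053, 0.0914]
tool_rot: [0.642, 0.766, 0.001, 0.002]
ft_force: [0.6, 0.0, 0.9]
grip_width: 0.0184
grasp_force: 0.0
```

```bash
python3 - <<'E'
from h import *
im=snap('top','e'); im2=snap('scene','e2')
for c in('top','scene'):
  for d in bot.look_for(c,'disc_1')[:7]:
    e=d['extent'];print(c,round(d['score'],2),np.round(e),np.round(ray(c,e[0],e[1],.005)[:2],3))
cv2.imwrite('pics/e_c.png',np.hstack([cv2.resize(im[160:360,280:560,::-1],(560,400)),cv2.resize(im2[140:340,290:410,::-1],(240,400))]))
E
```

```text
top 0.94 [509. 244.  24.  19.] [ 0.584 -0.242]
top 0.87 [324. 298.  23.  20.] [0.484 0.067]
top 0.8 [490. 225.  20.  19.] [ 0.616 -0.209]
top 0.42 [316. 338.  12.  12.] [0.416 0.078]
scene 0.87 [396. 281.  18.  17.] [0.42  0.078]
scene 0.63 [381. 312.  23.  17.] [0.417 0.152]
scene 0.54 [364. 265.  18.  21.] [0.483 0.068]
```

View pics/e_c.png

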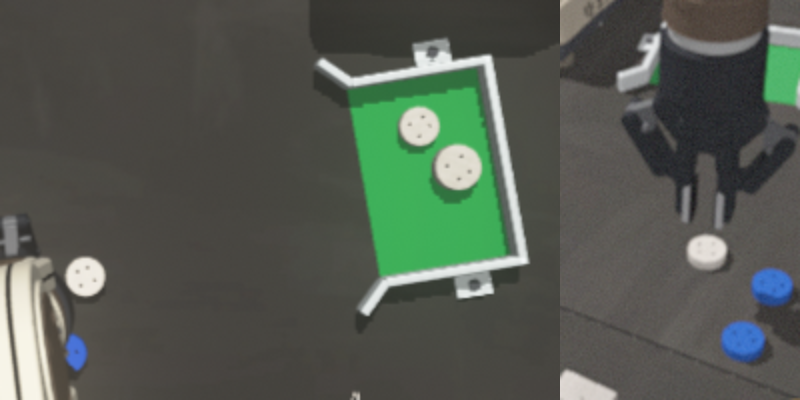

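Two discs are in: (0.584, -0.242) and (0.616, -0.209). The last one, at pixel (323,298), is straight ahead of the fingers and clear of the blue ones.

>>> drive_tool:
  rows:
    - {"dx": 0,"dy": 0,"dz": 0.6,"wx": 0,"wy": 0,"wz": 0,"hand": 18}
    - {"dx": 0,"dy": 0,"dz": 1.2,"wx": 0,"wy": 0,"wz": 0,"hand": 18}
    - {"dx": 0,"dy": 0,"dz": 1.5,"wx": 0,"wy": 0,"wz": 0,"hand": 18}
    - {"dx": 0,"dy": 0,"dz": 1.5,"wx": 0,"wy": 0,"wz": 0,"hand": 18}
    - {"dx": -0.15,"dy": 0,"dz": 1.5,"wx": 0,"wy": 0,"wz": 0,"hand": 18}
    - {"dx": -0.3,"dy": 0,"dz": 1.5,"wx": 0,"wy": 0,"wz": 0,"hand": 18}
    - {"dx": -0.45,"dy": 0.01,"dz": 1.5,"wx": 0,"wy": 0,"wz": 0,"hand": 18}
    - {"dx": -0.65,"dy": 0.02,"dz": 1.5,"wx": 0,"wy": 0,"wz": 0,"hand": 18}
    - {"dx": -0.9,"dy": 0.03,"dz": 1.5,"wx": 0,"wy": 0,"wz": 0,"hand": 18}
    - {"dx": -1.2,"dy": 0.04,"dz": 1.5,"wx": 0,"wy": 0,"wz": 0,"hand": 18}
    - {"dx": -1.5,"dy": 0.05,"dz": 1.5,"wx": 0,"wy": 0,"wz": 0,"hand": 18}
    - {"dx": -1.8,"dy": 0.06,"dz": 1.5,"wx": 0,"wy": 0,"wz": 0,"hand": 18}
    - {"dx": -2.1,"dy": 0.08,"dz": 1.5,"wx": 0,"wy": 0,"wz": 0,"hand": 18}
    - {"dx": -2.4,"dy": 0.09,"dz": 1.5,"wx": 0,"wy": 0,"wz": 0,"hand": 18}
    - {"dx": -2.7,"dy": 0.1,"dz": 1.5,"wx": 0,"wy": 0,"wz": 0,"hand": 18}
    - {"dx": -3.0,"dy": 0.12,"dz": 1.5,"wx": 0,"wy": 0,"wz": 0,"hand": 18}
    - {"dx": -3.3,"dy": 0.13,"dz": 1.5,"wx": 0,"wy": 0,"wz": 0,"hand": 18}
    - {"dx": -3.55,"dy": 0.14,"dz": 1.5,"wx": 0,"wy": 0,"wz": 0,"hand": 18}
    - {"dx": -3.75,"dy": 0.15,"dz": 1.5,"wx": 0,"wy": 0,"wz": 0,"hand": 18}
    - {"dx": -3.9,"dy": 0.16,"dz": 1.5,"wx": 0,"wy": 0,"wz": 0,"hand": 18}

```text
clock: 14.1
eef_pos: [0.5154, -0.0869, 0.0152]
tool_rot: [0.643, 0.766, -0.0, -0.0]
ft_force: [-0.9, 1.5, 0.7]
grip_width: 0.0182
grasp_force: 0.9
```

```bash
python3 - <<'E'
from h import *
im=snap('top','f'); im2=snap('scene','f2')
cv2.imwrite('pics/f_c.png',np.hstack([cv2.resize(im[160:360,280:560,::-1],(560,400)),cv2.resize(im2[140:340,330:450,::-1],(240,400))]))
E
```

```text
(no output)
```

View pics/f_c.png

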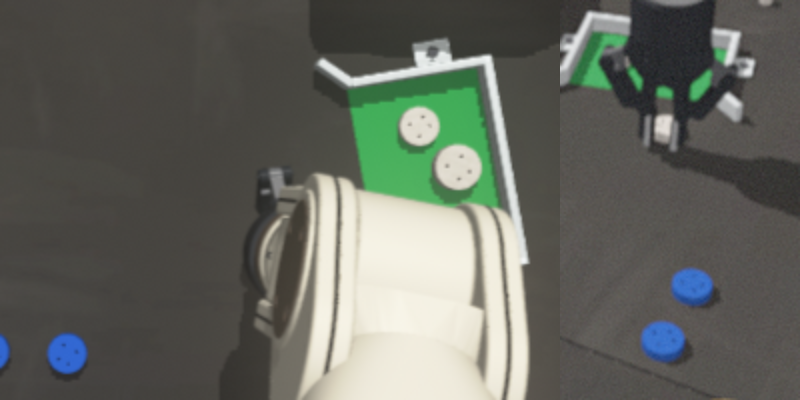

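The last disc is held and still outside the mouth; the others haven't moved. I'll finish the sweep and rise clear.

>>> drive_tool:
  rows:
    - {"dx": -0.15,"dy": 0.01,"dz": 0,"wx": 0,"wy": 0,"wz": 0,"hand": 18}
    - {"dx": -0.35,"dy": 0.02,"dz": 0,"wx": 0,"wy": 0,"wz": 0,"hand": 18}
    - {"dx": -0.6,"dy": 0.03,"dz": 0,"wx": 0,"wy": 0,"wz": 0,"hand": 18}
    - {"dx": -0.85,"dy": 0.05,"dz": 0,"wx": 0,"wy": 0,"wz": 0,"hand": 18}
    - {"dx": -1.1,"dy": 0.06,"dz": 0,"wx": 0,"wy": 0,"wz": 0,"hand": 18}
    - {"dx": -1.35,"dy": 0.08,"dz": 0,"wx": 0,"wy": 0,"wz": 0,"hand": 18}
    - {"dx": -1.6,"dy": 0.09,"dz": 0,"wx": 0,"wy": 0,"wz": 0,"hand": 18}
    - {"dx": -1.85,"dy": 0.1,"dz": 0,"wx": 0,"wy": 0,"wz": 0,"hand": 18}
    - {"dx": -2.08,"dy": 0.11,"dz": 0,"wx": 0,"wy": 0,"wz": 0,"hand": 18}
    - {"dx": -2.22,"dy": 0.12,"dz": 0,"wx": 0,"wy": 0,"wz": 0,"hand": 18}
    - {"dx": -2.3,"dy": 0.12,"dz": 0,"wx": 0,"wy": 0,"wz": 0,"hand": 18}
    - {"dx": -2.3,"dy": 0.12,"dz": 0,"wx": 0,"wy": 0,"wz": 0,"hand": 18}
    - {"dx": -2.1,"dy": 0.12,"dz": 0,"wx": 0,"wy": 0,"wz": 0,"hand": 18}
    - {"dx": -1.7,"dy": 0.12,"dz": 0,"wx": 0,"wy": 0,"wz": 0,"hand": 18}
    - {"dx": -1.4,"dy": 0.12,"dz": -0.6,"wx": 0,"wy": 0,"wz": 0,"hand": 18}
    - {"dx": -1.0,"dy": 0.12,"dz": -1.3,"wx": 0,"wy": 0,"wz": 0,"hand": 18}
    - {"dx": -0.2,"dy": 0,"dz": -1.7,"wx": 0,"wy": 0,"wz": 0,"hand": 18}
    - {"dx": 0.7,"dy": 0,"dz": -1.7,"wx": 0,"wy": 0,"wz": 0,"hand": 18}
    - {"dx": 1.5,"dy": 0,"dz": -1.7,"wx": 0,"wy": 0,"wz": 0,"hand": 18}
    - {"dx": 1.5,"dy": 0,"dz": -1.7,"wx": 0,"wy": 0,"wz": 0,"hand": 18}

```text
clock: 16.2
eef_pos: [0.5003, -0.007, 0.1006]
tool_rot: [0.64, 0.768, 0.0, -0.001]
ft_force: [0.3, -0.5, -0.7]
grip_width: 0.0181
grasp_force: 0.0
```

```bash
python3 - <<'E'
from h import *
im=snap('top','g')
for d in bot.look_for('top','disc_1')[:7]:
    e=d['extent'];p=ray('top',e[0],e[1],.005)[:2]-[.5805,-.2175];print(round(d['score'],2),np.round(e),'bay',np.round([p@[.98,.2],p@[-.2,.98]],3))
E
```

```text
0.76 [509. 241.  23.  26.] bay [ 0.004 -0.026]
0.72 [490. 226.  20.  22.] bay [0.035 0.001]
0.63 [500. 268.  23.  18.] bay [-0.038 -0.002]
0.61 [313. 337.  20.  16.] bay [-0.1    0.328]
0.53 [278. 334.  22.  22.] bay [-0.086  0.386]
```

View pics/g.png

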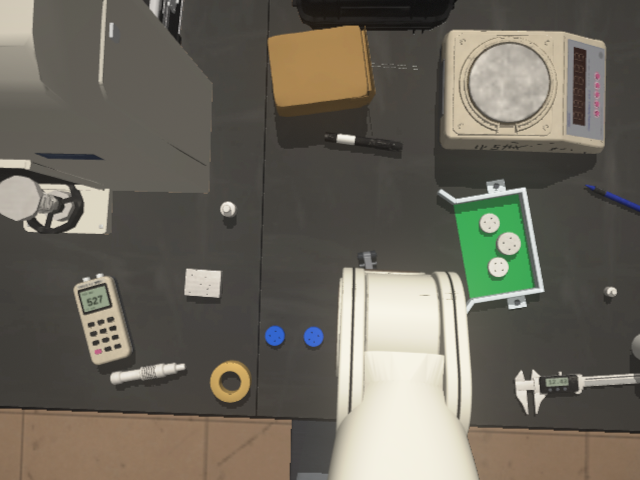

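All three discs lie well inside the bay, at pixels (489,223), (509,243) and (498,267). The weight, block, marker and blue discs are where they started, and the arm is clear.

```bash
python3 -c "
from workcell import bot
print(bot.job_done())"
```

```text
the job is handed in; nothing more can be done
None
```

All three steel discs were slid flat into the bay and lie completely inside on its green floor, nothing else shows as moved in the last picture, and the job was handed in at about 16 s; the hand-in gave no verdict.

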